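# Refit the brightness knob on a microscope lamp control box

## Robot

A 6-joint arm with a two-finger parallel gripper is mounted at the origin on the work surface. World frame = base frame: x ahead of the robot, y to its left, z up, the work surface at z = 0. Lengths are in mm, angles in rad, forces in N, time in s.
With the tool pointing down it reaches from about 350 to 1000 mm from the base axis. Payload 7.1 kg.
Tool frame: the origin (TCP) lies between the finger pads; the fingertips stand 8 mm ahead of it and the grasp point (between the pads) lies 11 mm behind it (env.tips_ahead is the distance from the TCP to the fingertips, in mm); z points along the fingers, y is the line along which they close (so a half turn about z gives the same grasp; the last joint's range is limited). The gripper opens to 85 mm and grips with 20 to 120 N. Pads are 22 mm wide; open, the fingers measure 114 mm over their backs; the gripper's body (76 mm by 85 mm) begins 54 mm behind the grasp point. The pads swing forward as they close: fully open they stand 13 mm farther back than shut.
Start: joints at [1.321, 0.423, 1.63, -0, 1.089, -0.019], TCP at [142.941, 608.418, 208.519] pointing down, gripper open.
Joint ranges: [-3, 3], [-0.9, 2.11], [0.09, 2.58], [-1.31, 4.45], [0.11, 2.69], [-2.54, 2.54]. Speed limits (rad/s): [2.39, 2.39, 3.01, 3.14, 3.14, 3.14].

## Interface

Orientations are given as a unit quaternion [w, x, y, z].
In Python, from cell import readout, capture, camera_info, order, env gives the robot as it stands.
- The arm moves only by the tool carry_out, never from a script. Its argument "steps" is a list that holds one entry, the list of rows, each a list of 5 numbers: the finger opening in m, from 0 to 0.0854, then the shift along the world's x, y, z in m, then the turn about the world's z in rad. A call has 1 to 5 rows; each row is the pose to reach, as a shift and turn from the pose commanded when the call began; what a row does not reach only later rows make up. A row lasts 1/10 s, in which the tool goes at most 50 mm and 8.59 degrees, less where a joint would pass 70% of its speed; a pose out of reach is approached as far as the arm can. A call with a gripper value outside its range is refused whole. The fingers move at their own pace and stop on an object; the grip force is fixed at half the most. Time passes only in rows, so rows that repeat a pose let the fingers close. It gives the time, the measured TCP pose, the force, the opening and the grip force at its end, in the units of the state.
- readout.read_state(): the state, without advancing time (a new reading comes with each control period).
- capture(name): name is "scene" or "top" or "wrist"; returns the picture (420x560x3 uint8, red, green, blue); there is no depth.
- camera_info(name): a dict with "vfov" (degrees; the focal length in pixels is half the picture's height over the tangent of half this angle, whatever the lens; pixels are square), "cx", "cy" (the principal point, pixels), "eye" and "rotation" of the camera in the world. Camera axes: x right, y up, looking along -z (the intrinsics and any distortion apply to the point x, -y, -z); pixel columns grow to the right and rows downward; lengths in mm; the calibration is good to about 2 mm. A picture is of the moment at which its call begins: read the wrist's pose just before it. camera_info takes no time and is no camera call; for the wrist camera it gives the pose at the moment of the call.
- order.sign_off(): hands the job in; it is judged then, once.
The state is a dict: "clock": time; "joints": joint angles; "qvel": joint speeds; "joint_torque": joint torques, N m; "tcp_pos": TCP position; "orientation": TCP orientation; "contact_force": force on the tool from outside, world axes, zero at the start; "torque": the same for the moment, N m; "opening": finger opening in mm; "grip_force": force on a finger pad.
Only numpy, scipy, OpenCV 4.12 (cv2) and the standard library are available. Lean on these libraries where they do the work, as an engineer would, in place of code of your own. Each camera call takes 0.05 s, during which the arm holds its last target. There are 200 camera calls.

## Task

The brightness knob has come off the lamp control box of the microscope. Pick it up, put it on the box's D-shaft - the shaft's exact angle has to be found, so feel for it under a light push and never bear on the box with more than 60 N - and press it fully home until it snaps. Then turn the knob until its pointer faces the raised mark on the panel, let go, and leave the eyepiece, the slide box and the dish alone.

Things in the scene. Friction and masses are not known exactly. Their poses are not given: they have to be found in the camera images.
- knob_center (a point): The loose grey bar knob, standing on the bench, bore down: a round skirt 50 mm across, 5 mm thick, and across it a wing 46 mm long (knob x), 24 mm wide (knob y), 40 mm high over all, its flat sides to be gripped; 50 to 100 g. This point: its centre, 20 mm above the underside; z up, +x along the wing towards the pointer (white line on top, small nib at the skirt).
- knob_bore (a point): Centre of the bore's mouth, in the knob's underside (axes as the knob). A D bore 13 mm across, 24 mm deep; its flat is on the +x side, under the pointer, 1.9 mm from the axis, and reaches 7 mm up from the underside; above that the bore is wider.
- knob_pointer (a point): End of the pointer nib, 33 mm from the knob's axis along knob +x and 3 mm above its underside; moves with the knob.
- unit: The fixed white lamp control box, 140 mm (x) by 170 mm (y) by 60 mm high, at any yaw within about 20 degrees; origin under its centre at bench height, +x towards the edge nearest the raised mark. The D-shaft stands upright in the middle of its top.
- dial_seat (a point): Fixed point on the box's top panel (60 mm above the bench) on the shaft's axis: where the centre of the knob's underside lies when the knob is home. Axes as the box. It does not turn with the shaft. The shaft turns stiffly (0.05 N m), stays where it is left, and turns from 34 degrees right to 120 degrees left of the mark.
- shaft_tip (a point): Fixed point on the axis at the shaft's tip, 22 mm above the panel; axes as the box. Steel D-shaft 12 mm across, flat 1.5 mm from its axis over its whole length, tip chamfered by 1 mm (which draws in a bore up to 1 mm off). Seen from above the flat faces 25 to 101 degrees counter-clockwise of the direction to the raised mark: the exact angle is not measured, feel or look for it.
- shaft_ball (a point): Fixed point on the axis 10 mm above the panel, where a sprung ball stands 2 mm out of the flat: it resists the last 14 mm of travel with some 5 to 12 N until the knob snaps home over the last 3 mm. The fit has 10 to 15 degrees of play either way; at other angles the knob stops on the tip, its underside about 20 to 22 mm above the panel.
- dial_mark (a point): The raised mark, a steel bar 12 mm long, 4 mm wide and 3 mm high on the top panel, 46 mm from the shaft's axis towards box +x (this point: its top centre).
- eyepiece_center (a point): A loose black eyepiece, 34 mm across, 46 mm tall, standing; this point at its centre. Leave alone.
- slide_box_center (a point): A loose white slide box, 36 by 84 by 30 mm high; this point at its centre. Leave alone.
- dish_center (a point): A loose clear dish with lid, 64 mm across, 15 mm tall; this point at its centre. Leave alone.
Not all that is in view belongs to the job. Of the things that look like the unit, the smallest one is meant.

How it is judged:
By the outcome, as a careful person would: the job done as asked, in the order asked, and still so for the second after the job is handed in, with the robot touching nothing.
It also fails if it takes over 72 s, if anything falls off the work surface, if the arm or the gripper's body presses on something with over 40 N, if the wrist force passes 120 N, or if a joint passes its speed limit or range.

## Working session

There is one attempt and no reset: what is moved stays moved. The work goes in short steps, Python scripts to look and compute and a tool call to move; the robot and the scene stay as the last step left them, time stands still between calls to the robot, and variables do not carry over. Pictures are saved under pics/ and viewed, at most 10 in all, crops included, and the job is handed in when it is done.

Besides the shell and the picture viewer there is one more tool, called after ">>>" as a command line: name --argument value ..., lists and objects as JSON in quotes. carry_out: Moves the arm, as the interface text tells. Its arguments: {"type":"object","properties":{"steps":{"type":"array","items":{"type":"array","items":{"type":"array","items":{"type":"number"}}}}},"required":["steps"]}

```bash
mkdir -p pics; ls; cat > h.py <<'E'
import numpy as np,cv2
from cell import readout,capture,camera_info,order,env
def ray(ci,u,v):
    f=210/np.tan(np.radians(ci['vfov'])/2)
    d=np.array([(u-ci['cx'])/f,-(v-ci['cy'])/f,-1.])
    return np.array(ci['eye'],float),np.array(ci['rotation'],float).reshape(3,3)@d
def onz(ci,u,v,z):
    e,d=ray(ci,u,v); return e+d*(z-e[2])/d[2]
def proj(ci,p):
    f=210/np.tan(np.radians(ci['vfov'])/2)
    c=np.array(ci['rotation']).reshape(3,3).T@(np.array(p,float)-ci['eye'])
    return ci['cx']-f*c[0]/c[2], ci['cy']+f*c[1]/c[2]
def save(n,im): cv2.imwrite('pics/'+n+'.png',cv2.cvtColor(im,cv2.COLOR_RGB2BGR))
E
python3 - <<'E'
from h import *
a=capture('scene');b=capture('top');np.save('scene.npy',a);np.save('top.npy',b)
save('both',cv2.resize(np.hstack([a,b]),(800,300)))
save('top',cv2.resize(b,(800,600)));save('scene',cv2.resize(a,(800,600)))
for n in('scene','top','wrist'):print(n,camera_info(n))
print(readout.read_state())
E
```

```text
pics
scene {'vfov': 45.08773914111823, 'cx': 282.72220968953815, 'cy': 206.9005584859746, 'eye': array([1381.58928743, -621.81789743,  787.48506833]), 'rotation': array([0.78550551, 0.43849701, 0.21129372, 0.3821733 ])}
top {'vfov': 50.05057807206791, 'cx': 276.8602035858781, 'cy': 219.591913974364, 'eye': array([ 345.53934743,   98.66420357, 1380.21057067]), 'rotation': array([-0.69614526, -0.03968863,  0.04682971,  0.71527168])}
wrist {'vfov': 65.95123199382036, 'cx': 284.05373147042127, 'cy': 206.42531088826553, 'eye': array([ 64.09162846, 626.99635869, 373.27906708]), 'rotation': array([ 0.77416787, -0.12446183, -0.09754921,  0.61290905])}
{'clock': 0.1, 'joints': array([ 1.32101766e+00,  4.23777021e-01,  1.63063088e+00,  8.26421815e-06,
        1.08859942e+00, -1.89949684e-02]), 'qvel': array([ 0.00144692, -0.000375  ,  0.00043203,  0.00042754,  0.00185856,
        0.00100853]), 'joint_torque': array([ 7.75901958e-05, -5.58424151e+01, -2.82441205e+01, -1.26219197e-04,
        3.01088876e-03, -2.80433954e-05]), 'tcp_pos': array([142.79941468, 607.91544893, 207.80878252]), 'orientation': array([-9.83967194e-05,  1.15137816e-01,  9.93349275e-01, -7.00463220e-04]), 'contact_force': array([ 0.44810761, -1.24746216,  0.29260128]), 'torque': array([-0.0059459 , -0.04048906,  0.0214954 ]), 'grip_force': 0.0, 'opening': 85.64821575905883}
```

View pics/top.png

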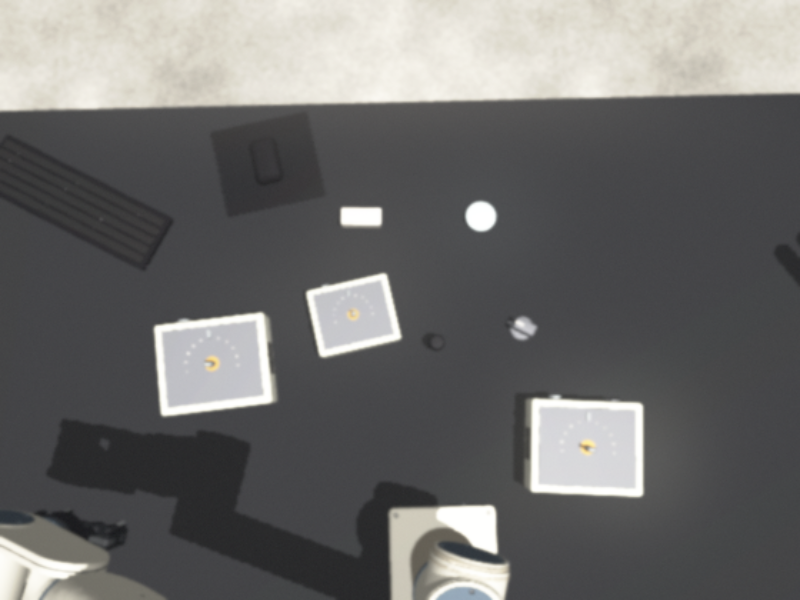

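View pics/scene.png

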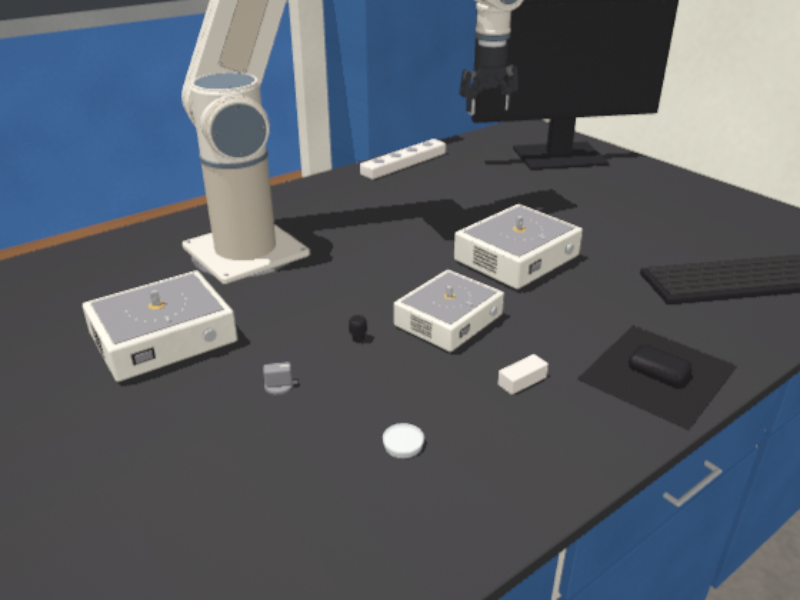

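The three boxes in the top view (800x600 picture) are at (213,365), (353,315) and (587,447). The middle one, (353,315), is the smallest, so it should be the unit. I'll check the sizes. The knob is at (522,328), the eyepiece at (436,342), the slide box at (361,217) and the dish at (481,216).

```bash
python3 - <<'E'
s=open('h.py').read()
s=s.replace("np.array(ci['rotation'],float).reshape(3,3)@d","R(ci)@d").replace("np.array(ci['rotation']).reshape(3,3).T","R(ci).T")
s=s.replace("def ray","from scipy.spatial.transform import Rotation as Ro\ndef R(ci):\n    q=ci['rotation']; return Ro.from_quat([q[1],q[2],q[3],q[0]]).as_matrix()\ndef ray",1)
open('h.py','w').write(s)
E
python3 - <<'E'
from h import *
ct=camera_info('top');cs=camera_info('scene')
b=np.load('top.npy');g=cv2.cvtColor(b,cv2.COLOR_RGB2GRAY)
m=(g>110).astype(np.uint8);m[:110]=0
m=cv2.morphologyEx(m,cv2.MORPH_CLOSE,np.ones((3,3)))
for c in cv2.findContours(m,cv2.RETR_EXTERNAL,cv2.CHAIN_APPROX_NONE)[0]:
    if cv2.contourArea(c)<80: continue
    r=cv2.minAreaRect(c);z=60 if cv2.contourArea(c)>1500 else 20
    P=np.array([onz(ct,*p,z)[:2] for p in cv2.boxPoints(r)])
    print(np.round(r[0]),np.round(P.mean(0)),np.round(np.linalg.norm(np.diff(P,axis=0),axis=1)),'yaws',np.round(np.degrees(np.arctan2(*(P[1]-P[0])[::-1])),1))
for n,t,s_ in(('shaft',(353,314),(449,290)),('knob',(522,328),(278,372))):
    e,d=ray(ct,*np.array(t)*.7);e2,d2=ray(cs,*np.array(s_)*.7)
    A=np.c_[d,-d2];k=np.linalg.lstsq(A,e2-e,rcond=None)[0];print(n,e+d*k[0],e2+d2*k[1])
def crop(x,y,w=70): return cv2.resize(b[y-w//2:y+w//2,x-w//2:x+w//2],(400,400),interpolation=cv2.INTER_CUBIC)
save('crop',np.hstack([crop(247,221,80),crop(365,230,40)]))
E
```

```text
[ 56. 391.] [ 39. 716.] [319. 152. 314.] yaws -91.7
[314. 386.] [31. -9.] [240. 180. 236.] yaws -91.7
[410. 312.] [ 230. -293.] [201. 241. 202.] yaws -4.4
[366. 230.] [ 474. -186.] [50. 49. 50.] yaws -47.1
[150. 254.] [416. 457.] [243. 197. 239.] yaws -85.9
[247. 220.] [510. 172.] [179. 152. 176.] yaws -78.3
[252. 152.] [728. 152.] [90. 48. 90.] yaws -91.4
[336. 151.] [ 723. -107.] [69. 70. 68.] yaws -91.4
shaft [508.06629563 170.35813139  71.66829015] [511.90157    175.20886787  72.41041656]
knob [ 474.40373313 -184.92779414   24.93274246] [ 476.92815556 -180.82096916   24.31341959]
```

View pics/crop.png

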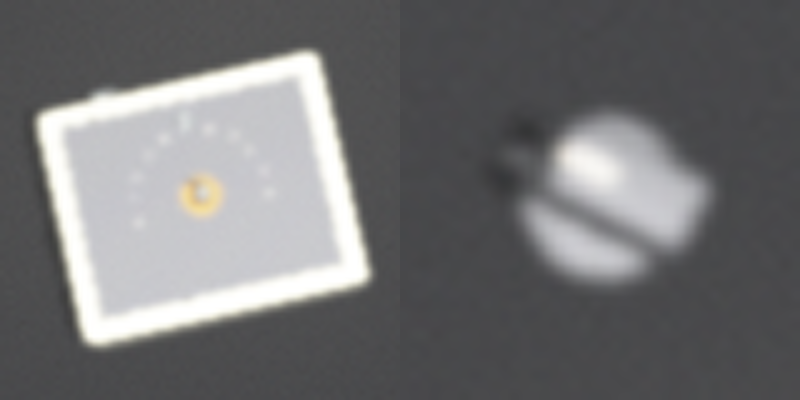

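The crops confirm it. Left crop: the small box (152x179 mm measured at the white rim; the others are over 197x240), with the shaft at crop (200,192) and the mark at (183,118). That gives a yaw of about +12°. Right crop: the knob, with its nib at upper left (515,155), so the pointer faces about 65° in the world. Now I'll move past the box and look.

>>> carry_out --steps '[[[0.06,0.032,-0.036,0,-0.15],[0.06,0.064,-0.072,0,-0.3],[0.06,0.096,-0.108,0,-0.45],[0.06,0.128,-0.144,0,-0.6],[0.06,0.16,-0.18,0,-0.75]]]'

```text
clock: 0.6
tcp_pos: [303.7, 426.7, 208.3]
orientation: [-0.0, 0.474, 0.881, -0.0]
contact_force: [0.4, 0.2, 0.1]
opening: 59.6
grip_force: 0.0
```

>>> carry_out --steps '[[[0.06,0.034,-0.036,0,-0.15],[0.06,0.068,-0.072,0,-0.3],[0.06,0.102,-0.108,0,-0.45],[0.06,0.136,-0.144,0,-0.6],[0.06,0.17,-0.18,0,-0.75]]]'

```text
clock: 1.1
tcp_pos: [473.9, 246.6, 208.4]
orientation: [-0.0, 0.763, 0.646, -0.0]
contact_force: [1.1, 0.7, -0.6]
opening: 59.7
grip_force: 0.0
```

>>> carry_out --steps '[[[0.06,0.015,-0.04,0,-0.14],[0.06,0.03,-0.085,0,-0.28],[0.06,0.03,-0.085,0,-0.28],[0.06,0.03,-0.085,0,-0.28]]]'

```text
clock: 1.5
tcp_pos: [503.0, 162.3, 208.2]
orientation: [-0.0, 0.845, 0.535, -0.0]
contact_force: [0.5, 0.4, -0.8]
opening: 59.7
grip_force: 0.0
```

```bash
python3 - <<'E'
from h import *
s=readout.read_state();ci=camera_info('wrist');a=capture('wrist');np.save('w1.npy',a);np.save('w1c.npy',ci,allow_pickle=True)
save('w1',cv2.resize(a,(800,600),interpolation=cv2.INTER_CUBIC))
print(s['clock'],s['tcp_pos'],s['orientation'],s['opening'],ci['eye'],R(ci)[:,2],env.tips_ahead)
print(proj(ci,s['tcp_pos']))
E
```

```text
1.5 [503.00461051 162.34150178 208.23231586] [-2.17462730e-04  8.44910626e-01  5.34907377e-01 -2.90112252e-04] 59.68537889174724 [536.58096886 235.25997378 373.67254012] [0.13416456 0.282041   0.94997513] 8.0
(np.float64(285.78400495792516), np.float64(250.09258860775526))
```

View pics/w1.png

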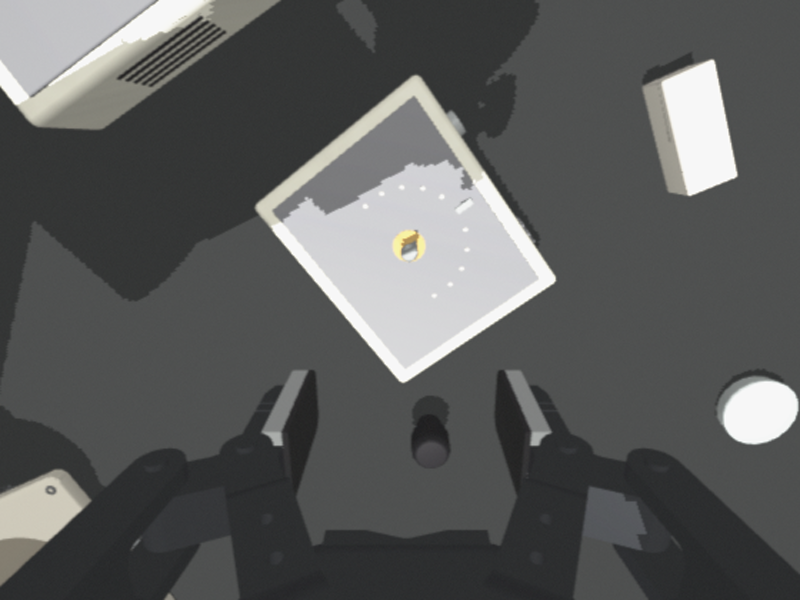

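The wrist view (800x600) shows the gold ring at (409,246), the shaft tip at about (409,255), the mark at (464,206), and the box-top corners at (416,76), (555,278), (403,382) and (256,208). The eyepiece (430,440) and the slide box (690,130) are clear of it. Now to convert these pixels and crop the shaft.

```bash
python3 - <<'E'
from h import *
ci=np.load('w1c.npy',allow_pickle=True).item();a=np.load('w1.npy')
P=[onz(ci,u*.7,v*.7,60)[:2] for u,v in((416,76),(555,278),(403,382),(256,208))]
P=np.array(P);print(P,P.mean(0),np.linalg.norm(P-np.roll(P,1,0),axis=1))
hs=cv2.cvtColor(a,cv2.COLOR_RGB2HSV);m=((hs[...,1]>90)&(hs[...,0]>12)&(hs[...,0]<35)).astype(np.uint8)
m[:140]=0;m[205:]=0
ys,xs=np.nonzero(m);c=cv2.minEnclosingCircle(np.c_[xs,ys].astype(np.float32));print('ring',c,onz(ci,*c[0],60),onz(ci,*c[0],61))
r=onz(ci,*c[0],60)
k=onz(ci,464.5*.7,206*.7,63);print('mark',k,np.linalg.norm((k-r)[:2]),np.degrees(np.arctan2(*(k-r)[:2][::-1])))
print('tip',onz(ci,409.5*.7,255*.7,82), 'proj tip',np.array(proj(ci,[r[0],r[1],82]))/.7)
x,y=int(c[0][0]),int(c[0][1])
save('c1',cv2.resize(a[y-25:y+25,x-25:x+25],(600,600),interpolation=cv2.INTER_CUBIC))
E
```

```text
[[559.00124715 268.07180105]
 [592.77750199 108.36338547]
 [460.4465564   79.97714214]
 [427.61266802 240.888984  ]] [509.95949339 174.32532816] [134.1710262  163.24096728 135.34126485 164.22754055]
ring ((286.52703857421875, 170.93243408203125), 9.5839262008667) [510.24777265 174.32740865  60.        ] [510.33172388 174.52166399  61.        ]
mark [554.66736576 182.52935925  63.        ] 45.1704798072486 10.461668279574152
tip [509.17289481 172.13717406  82.        ] proj tip [409.55993453 251.29955702]
```

View pics/c1.png

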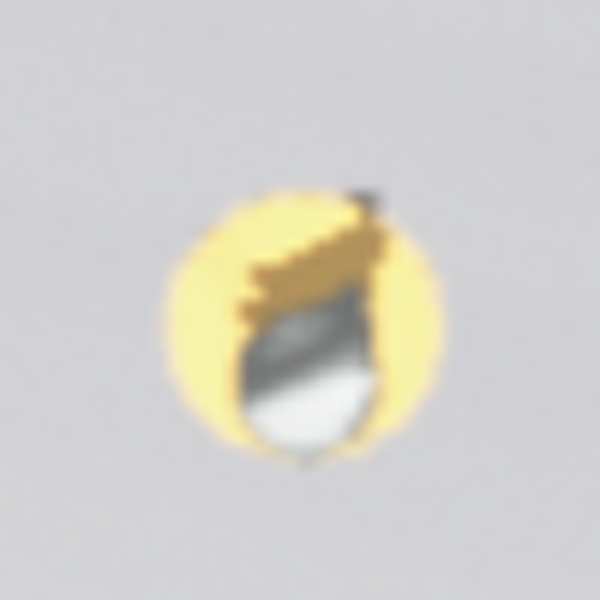

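>>> carry_out --steps '[[[0.06,-0.005,-0.05,0,-0.0],[0.06,-0.01,-0.1,0,0.0],[0.06,-0.015,-0.15,0,0.0],[0.06,-0.02,-0.2,0,0.0],[0.06,-0.023,-0.25,0,0.0]]]'

```text
clock: 2.05
tcp_pos: [479.6, -85.5, 208.6]
orientation: [-0.0, 0.843, 0.537, 0.0]
contact_force: [1.7, -0.2, -0.3]
opening: 59.8
grip_force: 0.0
```

>>> carry_out --steps '[[[0.06,-0.002,-0.045,0,0.0],[0.06,-0.005,-0.09,-0.01,0.0],[0.06,-0.005,-0.097,-0.03,0.0],[0.06,-0.005,-0.097,-0.03,0.0],[0.06,-0.005,-0.097,-0.03,0]]]'

```text
clock: 2.55
tcp_pos: [475.0, -181.0, 178.4]
orientation: [-0.001, 0.844, 0.537, -0.0]
contact_force: [-0.3, 0.1, 0.4]
opening: 59.9
grip_force: 0.0
```

```bash
python3 - <<'E'
from h import *
s=readout.read_state();ci=camera_info('wrist');a=capture('wrist');np.save('w2.npy',a);np.save('w2c.npy',ci,allow_pickle=True)
print(s['clock'],s['tcp_pos'],s['orientation'],np.array(proj(ci,[475,-184,40])))
save('w2',cv2.resize(a,(800,600),interpolation=cv2.INTER_CUBIC))
E
```

```text
2.55 [ 474.9893939  -181.04295515  178.35787467] [-7.14596170e-04  8.43898116e-01  5.36502906e-01 -3.02042782e-04] [286.5508625  189.94143088]
```

View pics/w2.png

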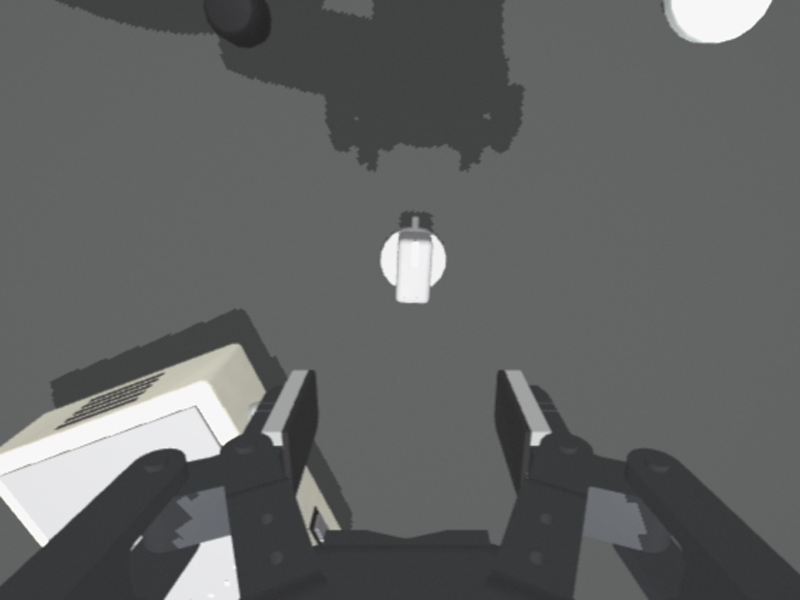

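The knob's skirt circle is at about (413,260), its wing top spans (398,240) to (430,302), and its nib is at (415,217). The fingers are already nearly lined up with it. In the shaft crop the flat's top edge runs from about (245,390) to (370,345), and the flat faces up and slightly left in the picture.

```bash
python3 - <<'E'
from h import *
ang=lambda d:np.degrees(np.arctan2(d[1],d[0]))
ci=np.load('w1c.npy',allow_pickle=True).item()
q=[onz(ci,261+x/12,145+y/12,82) for x,y in((250,392),(368,348))];d=q[1]-q[0];print('edge',q,ang(d),'normal',ang(d)+90,ang(d)-90,np.linalg.norm(d))
print('img up',ang(R(ci)[:,1]))
ci=np.load('w2c.npy',allow_pickle=True).item();a=np.load('w2.npy').astype(int)
nib=onz(ci,415.5*.7,217*.7,3)
m=(a.min(2)>150).astype(np.uint8);m[:140]=0;m[225:]=0;m[:,:250]=0;m[:,330:]=0
ys,xs=np.nonzero(m)
print('bbox',xs.min(),xs.max(),ys.min(),ys.max())
c=onz(ci,(xs.min()+xs.max()+1)/2,260.5*.7,5);L=onz(ci,xs.min(),260*.7,5);Rr=onz(ci,xs.max()+1,260*.7,5)
print('skirt',c,np.linalg.norm(L-Rr))
t=[onz(ci,u*.7,v*.7,40) for u,v in((415,239),(413,302))];print('wing top',t,(t[0]+t[1])/2,np.linalg.norm(t[0]-t[1]),ang(t[0]-t[1]))
print('nib',nib,np.linalg.norm((nib-c)[:2]),ang(nib-c))
s=readout.read_state();w,x,y,z=s['orientation'];print('tool yaw y',ang(Ro.from_quat([x,y,z,w]).as_matrix()[:,1]))
E
```

```text
edge [array([505.49691622, 174.75058596,  82.        ]), array([515.13880984, 173.98960737,  82.        ])] -4.512668292151461 normal 85.48733170784854 -94.51266829215146 9.671876813763657
img up 64.62989129982557
bbox 266 311 155 211
skirt [ 477.1154282  -186.20040217    5.        ] 49.45641487852391
wing top [array([ 487.81826084, -165.41247993,   40.        ]), array([ 467.96119354, -205.06276279,   40.        ])] [ 477.88972719 -185.23762136   40.        ] 44.344650772748125 63.398053678433456
nib [ 492.51707881 -157.68230928    3.        ] 32.411301476712026 61.628028720685485
tool yaw y -25.077503573430818
```

Knob at (477.3,-185.8), pointer 63.4° (skirt 49.5 mm, nib at 32.4 mm, both as they should be). Shaft axis at about (510.2,173.6), flat facing about 85°, box yaw about 11.5°. Descending to grasp.

>>> carry_out --steps '[[[0.06,0.0023,-0.0048,-0.045,-0.025],[0.06,0.0023,-0.0048,-0.09,-0.025],[0.06,0.0023,-0.0048,-0.13,-0.025],[0.06,0.0023,-0.0048,-0.161,-0.025],[0.06,0.0023,-0.0048,-0.161,-0.025]]]'

```text
clock: 3.1
tcp_pos: [475.5, -184.9, 14.9]
orientation: [-0.003, 0.85, 0.526, -0.002]
contact_force: [0.6, 0.1, -0.3]
opening: 59.7
grip_force: 0.0
```

>>> carry_out --steps '[[[0.0,0,0,0,0],[0,0,0,0,0],[0,0,0,0,0],[0,0,0,0,0],[0,0,0,0,0]]]'

```text
clock: 3.6
tcp_pos: [477.9, -187.6, 18.5]
orientation: [0.001, 0.851, 0.525, 0.001]
contact_force: [0.6, -0.6, -0.2]
opening: -0.2
grip_force: 0.0
```

The fingers shut to 0 with nothing between them. I'll back up and look.

>>> carry_out --steps '[[[0.0,0,0,0,0],[0.0,0,0,0.03,0],[0.0,0,0,0.08,0],[0.06,0,0,0.12,0],[0.06,0,0,0.12,0]]]'

```text
clock: 4.1
tcp_pos: [480.7, -188.8, 142.8]
orientation: [0.004, 0.851, 0.525, 0.003]
contact_force: [0.4, 0.0, 0.8]
opening: 27.8
grip_force: 0.0
```

```bash
python3 - <<'E'
from h import *
s=readout.read_state();ci=camera_info('wrist');a=capture('wrist');np.save('w3.npy',a);np.save('w3c.npy',ci,allow_pickle=True)
b=capture('scene')
print(s['clock'],s['tcp_pos'],s['orientation'])
save('w3',np.hstack([cv2.resize(a,(400,300)),cv2.resize(b[220:310,130:250],(400,300))]))
E
```

```text
4.1 [ 480.68652424 -188.81023382  142.78122587] [0.00392979 0.85104966 0.52506297 0.00281328]
```

View pics/w3.png

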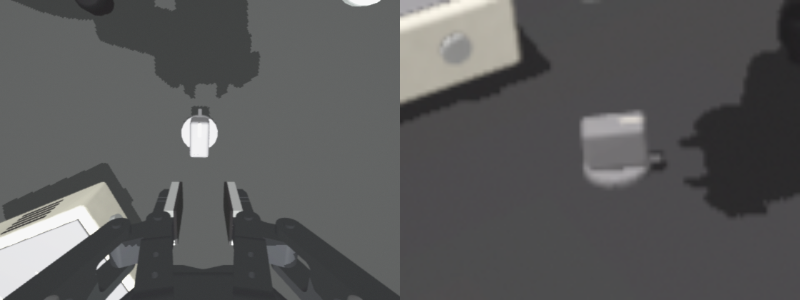

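The knob at (200,133) is untouched, so the shut fingers passed above its 40 mm top. The wrist picture agrees: from their row and spacing, the pad ends lie about 30 mm nearer the camera than the reported TCP. Because they cleared the knob at a TCP height of 18 mm, the fingertips must be at least 21 mm behind the TCP. So a TCP height of -10 mm is safe, and I'll regrip there.

>>> carry_out --steps '[[[0.06,0,0,-0.045,0],[0.06,0,0,-0.085,0],[0.06,0,0,-0.115,0],[0.06,0,0,-0.13,0],[0.06,0,0,-0.13,0]]]'

```text
clock: 4.7
tcp_pos: [474.1, -186.0, 3.9]
orientation: [-0.003, 0.851, 0.525, -0.002]
contact_force: [1.6, 1.1, -0.7]
opening: 59.7
grip_force: 0.0
```

>>> carry_out --steps '[[[0.06,0,0,-0.005,0],[0.06,0,0,-0.01,0],[0.06,0,0,-0.014,0],[0.06,0,0,-0.017,0],[0.06,0,0,-0.017,0]]]'

```text
clock: 5.2
tcp_pos: [477.3, -187.3, -9.4]
orientation: [0.0, 0.851, 0.525, 0.0]
contact_force: [0.1, 0.6, 0.0]
opening: 59.9
grip_force: 0.0
```

>>> carry_out --steps '[[[0.0,0,0,0,0],[0,0,0,0,0],[0,0,0,0,0],[0,0,0,0,0],[0,0,0,0,0]]]'

```text
clock: 5.7
tcp_pos: [477.7, -187.4, -9.0]
orientation: [0.0, 0.851, 0.525, 0.0]
contact_force: [-0.6, 0.2, 6.2]
opening: 22.8
grip_force: 59.3
```

Gripped (22.8 mm, 59 N). Lifting and carrying.

>>> carry_out --steps '[[[0,0,0,0.015,0],[0,0,0,0.05,0],[0,0,0,0.095,0],[0,0,0.02,0.13,0],[0,0.005,0.06,0.14,0]]]'

```text
clock: 6.2
tcp_pos: [484.6, -128.9, 135.2]
orientation: [0.003, 0.852, 0.524, 0.002]
contact_force: [0.8, 0.7, -1.1]
opening: 23.2
grip_force: 58.7
```

>>> carry_out --steps '[[[0,0.005,0.048,0,0.075],[0,0.01,0.096,0,0.15],[0,0.015,0.144,0,0.225],[0,0.02,0.192,0,0.3],[0,0.025,0.235,0,0.377]]]'

```text
clock: 6.7
tcp_pos: [507.0, 109.9, 131.5]
orientation: [0.0, 0.736, 0.677, 0.0]
contact_force: [0.5, 0.0, -0.8]
opening: 22.8
grip_force: 58.7
```

>>> carry_out --steps '[[[0,0.0015,0.033,0,0],[0,0.003,0.066,0,0],[0,0.003,0.066,0,0],[0,0.003,0.066,0,0],[0,0.003,0.066,0,0]]]'

```text
clock: 7.2
tcp_pos: [509.9, 172.9, 130.8]
orientation: [0.0, 0.738, 0.675, -0.0]
contact_force: [-0.9, 0.5, -0.1]
opening: 23.1
grip_force: 58.7
```

```bash
python3 - <<'E'
from h import *
s=readout.read_state();ci=camera_info('wrist');a=capture('wrist');np.save('w4.npy',a);np.save('w4c.npy',ci,allow_pickle=True)
print(s['clock'],s['tcp_pos'],s['orientation'],s['contact_force'],s['opening'])
save('w4',cv2.resize(a,(800,600),interpolation=cv2.INTER_CUBIC))
E
```

```text
7.2 [509.94760179 172.90459938 130.78572335] [ 1.25087106e-06  7.37638642e-01  6.75195663e-01 -2.23328415e-04] [-0.93309495  0.54931551 -0.09979555] 23.09964095016305
```

View pics/w4.png

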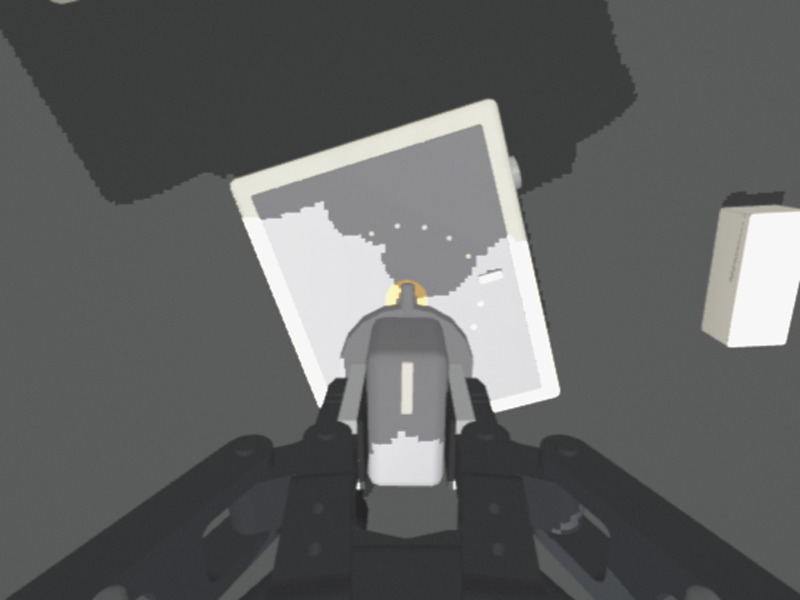

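The knob is held straight. The nib end is at (407,284), the skirt's front edge at row 303 and its sides at columns 341 and 473, and the wing top spans rows 352 to 486. Next I'll work out where its axis is relative to the TCP.

```bash
python3 - <<'E'
from h import *
ci=np.load('w4c.npy',allow_pickle=True).item()
T=np.array([509.95,172.9]);z0=130.8+9.2
w,x,y,z=readout.read_state()['orientation'];M=Ro.from_quat([x,y,z,w]).as_matrix()
ty=np.degrees(np.arctan2(M[1,1],M[0,1]));X=M[:2,0];Y=M[:2,1];print('knob yaw',ty+90,'q6',readout.read_state()['joints'][5])
def rel(u,v,z,n): 
    p=onz(ci,u*.7,v*.7,z)[:2]-T;print(n,'along x %.1f y %.1f'%(p@X,p@Y))
rel(407,284,z0+3,'nib(33)');rel(407,303,z0+5,'skirt front(25)');rel(341,360,z0+5,'skirt L');rel(473,360,z0+5,'skirt R')
rel(406,352,z0+40,'wing front(23)');rel(406,486,z0+40,'wing back(-23)');rel(368,420,z0+40,'L');rel(445,420,z0+40,'R')
q=[onz(ci,u*.7,v*.7,63)[:2] for u,v in((480,280),(500,272))]
k=onz(ci,490.5*.7,275.5*.7,63)[:2];d=k-[510.2,173.6];print('mark',k,np.linalg.norm(d),np.degrees(np.arctan2(d[1],d[0])))
P=[onz(ci,u*.7,v*.7,60)[:2] for u,v in((493,99),(559,393))];d=P[0]-P[1];print(P,np.degrees(np.arctan2(d[1],d[0]))-90)
E
```

```text
knob yaw 84.89708960562935 q6 0.3935933829047008
nib(33) along x 34.2 y -0.5
skirt front(25) along x 27.9 y -0.5
skirt L along x 6.2 y -24.3
skirt R along x 6.1 y 23.4
wing front(23) along x 25.8 y -0.8
wing back(-23) along x -19.2 y -0.8
L along x 4.2 y -11.9
R along x 4.2 y 10.5
mark [554.5568344  183.57149747] 45.463826494536306 12.669575744721747
[array([559.0044152 , 269.17220523]), array([592.22694498, 108.52660618])] 11.684412988058199
```

>>> carry_out --steps '[[[0,0.0006,-0.001,-0.02,0],[0,0.0006,-0.001,-0.04,0],[0,0.0006,-0.001,-0.048,0],[0,0.0006,-0.001,-0.051,0],[0,0.0006,-0.001,-0.051,0]]]'

```text
clock: 7.75
tcp_pos: [511.0, 172.2, 79.6]
orientation: [-0.0, 0.738, 0.675, -0.0]
contact_force: [0.4, -0.3, -1.6]
opening: 23.2
grip_force: 58.7
```

>>> carry_out --steps '[[[0,0,0,-0.002,0],[0,0,0,-0.004,0],[0,0,0,-0.006,0],[0,0,0,-0.008,0],[0,0,0,-0.008,0]]]'

```text
clock: 8.25
tcp_pos: [510.7, 172.7, 71.3]
orientation: [-0.0, 0.737, 0.675, -0.0]
contact_force: [-0.1, 0.4, -1.5]
opening: 23.2
grip_force: 58.7
```

>>> carry_out --steps '[[[0,0,0,-0.001,0],[0,0,0,-0.002,0],[0,0,0,-0.003,0],[0,0,0,-0.003,0]]]'

```text
clock: 8.65
tcp_pos: [510.7, 172.6, 68.3]
orientation: [-0.0, 0.738, 0.675, -0.0]
contact_force: [-0.8, -0.9, -1.0]
opening: 23.1
grip_force: 58.7
```

>>> carry_out --steps '[[[0,0,0,-0.001,0],[0,0,0,-0.002,0],[0,0,0,-0.003,0],[0,0,0,-0.003,0]]]'

```text
clock: 9.05
tcp_pos: [510.7, 172.6, 65.3]
orientation: [-0.0, 0.738, 0.675, -0.0]
contact_force: [-1.0, -0.1, -1.0]
opening: 23.3
grip_force: 58.7
```

>>> carry_out --steps '[[[0,0,0,-0.001,0],[0,0,0,-0.002,0],[0,0,0,-0.002,0]]]'

```text
clock: 9.35
tcp_pos: [510.7, 172.6, 63.3]
orientation: [-0.0, 0.738, 0.675, -0.0]
contact_force: [-2.4, -1.7, -0.9]
opening: 22.9
grip_force: 58.7
```

>>> carry_out --steps '[[[0,0,0,-0.001,0],[0,0,0,-0.002,0],[0,0,0,-0.002,0]]]'

```text
clock: 9.65
tcp_pos: [510.8, 172.7, 61.7]
orientation: [-0.0, 0.738, 0.675, -0.0]
contact_force: [-3.3, -1.5, 3.5]
opening: 23.2
grip_force: 59.3
```

>>> carry_out --steps '[[[0,0,0,-0.001,0],[0,0,0,-0.002,0],[0,0,0,-0.002,0]]]'

```text
clock: 9.95
tcp_pos: [510.8, 172.7, 59.7]
orientation: [-0.0, 0.738, 0.675, -0.0]
contact_force: [-2.8, -1.2, 2.7]
opening: 22.6
grip_force: 59.2
```

The ball has started to resist, so the knob is on the shaft. Pressing on.

>>> carry_out --steps '[[[0,0,0,-0.001,0],[0,0,0,-0.002,0],[0,0,0,-0.003,0],[0,0,0,-0.003,0]]]'

```text
clock: 10.35
tcp_pos: [510.7, 172.7, 56.5]
orientation: [-0.0, 0.738, 0.675, -0.0]
contact_force: [-3.0, -0.9, 2.1]
opening: 23.1
grip_force: 59.1
```

>>> carry_out --steps '[[[0,0,0,-0.001,0],[0,0,0,-0.002,0],[0,0,0,-0.003,0],[0,0,0,-0.003,0]]]'

```text
clock: 10.75
tcp_pos: [510.6, 172.6, 52.9]
orientation: [-0.0, 0.738, 0.675, -0.0]
contact_force: [-1.2, -0.8, -4.0]
opening: 23.0
grip_force: 58.6
```

>>> carry_out --steps '[[[0,0,0,-0.001,0],[0,0,0,-0.002,0],[0,0,0,-0.002,0]]]'

```text
clock: 11.05
tcp_pos: [510.6, 172.5, 51.2]
orientation: [-0.0, 0.738, 0.675, -0.0]
contact_force: [-3.3, -2.4, -1.5]
opening: 23.2
grip_force: 59.1
```

>>> carry_out --steps '[[[0,0,0,-0.001,0],[0,0,0,-0.001,0]]]'

```text
clock: 11.25
tcp_pos: [510.7, 172.5, 51.0]
orientation: [-0.0, 0.738, 0.675, -0.0]
contact_force: [-5.0, -3.8, 7.0]
opening: 23.1
grip_force: 60.0
```

>>> carry_out --steps '[[[0,0,0,-0.001,0],[0,0,0,-0.001,0]]]'

```text
clock: 11.45
tcp_pos: [510.7, 172.5, 51.0]
orientation: [-0.0, 0.738, 0.675, -0.0]
contact_force: [-8.8, -5.8, 18.0]
opening: 23.0
grip_force: 61.6
```

The knob is fully home: hard stop at TCP height 51.0 against 50.8 predicted, after the snap. I'll ease off 1.5 mm and turn clockwise, keeping the axis fixed.

>>> carry_out --steps '[[[0,-0.0003,0.0,0.0015,-0.1],[0,-0.0005,0.0002,0.0015,-0.22],[0,-0.0006,0.0003,0.0015,-0.34],[0,-0.0007,0.0004,0.0015,-0.46],[0,-0.0007,0.0004,0.0015,-0.46]]]'

```text
clock: 11.95
tcp_pos: [510.3, 172.6, 51.3]
orientation: [0.0, 0.873, 0.488, -0.0]
contact_force: [-3.9, -4.9, 4.3]
opening: 23.0
grip_force: 59.8
```

>>> carry_out --steps '[[[0,-0.0003,0.0,0,-0.12],[0,-0.0005,0.0,0,-0.24],[0,-0.0007,0.0001,0,-0.36],[0,-0.0009,0.0002,0,-0.46],[0,-0.0009,0.0002,0,-0.46]]]'

```text
clock: 12.45
tcp_pos: [509.8, 172.8, 51.3]
orientation: [0.0, 0.961, 0.277, 0.0]
contact_force: [-2.4, -5.2, 1.3]
opening: 23.2
grip_force: 59.6
```

>>> carry_out --steps '[[[0,-0.0002,0.0001,0,-0.1],[0,-0.0003,0.0002,0,-0.2],[0,-0.0004,0.0002,0,-0.3],[0,-0.0004,0.0002,0,-0.354],[0,-0.0004,0.0002,0,-0.354]]]'

```text
clock: 12.95
tcp_pos: [509.6, 173.0, 51.3]
orientation: [0.0, 0.995, 0.104, 0.001]
contact_force: [-2.0, -5.8, 1.4]
opening: 23.2
grip_force: 59.5
```

```bash
python3 - <<'E'
from h import *
s=readout.read_state();ci=camera_info('wrist');a=capture('wrist');np.save('w5.npy',a);np.save('w5c.npy',ci,allow_pickle=True)
w,x,y,z=s['orientation'];M=Ro.from_quat([x,y,z,w]).as_matrix()
print(s['clock'],s['tcp_pos'],s['contact_force'],'knob yaw',np.degrees(np.arctan2(M[1,0],M[0,0])))
save('w5',cv2.resize(a,(800,600),interpolation=cv2.INTER_CUBIC))
E
```

```text
12.95 [509.60732672 172.97380151  51.32464952] [-1.98445665 -5.82441201  1.42714746] knob yaw 11.894709143768083
```

View pics/w5.png

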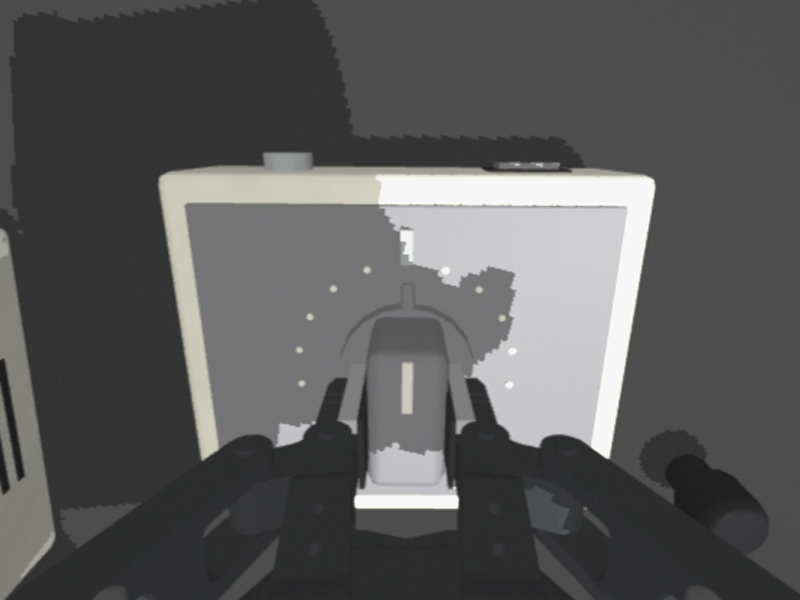

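The pointer nib (408,290), the line on top (407,388) and the raised mark (407,245) lie in one column, parallel to the box sides, so the pointer faces the mark. A last light press, then release and retreat.

>>> carry_out --steps '[[[0,-0.0002,-0.0004,-0.001,0],[0,-0.0002,-0.0004,-0.0013,0],[0,-0.0002,-0.0004,-0.0013,0]]]'

```text
clock: 13.3
tcp_pos: [509.6, 173.0, 51.0]
orientation: [0.0, 0.995, 0.104, 0.001]
contact_force: [-4.2, -4.3, 12.4]
opening: 23.0
grip_force: 61.1
```

>>> carry_out --steps '[[[0.05,0,0,0.001,0],[0.05,0,0,0.001,0],[0.05,0,0,0.001,0],[0.05,0,0,0.001,0],[0.05,0,0,0.001,0]]]'

```text
clock: 13.8
tcp_pos: [508.9, 173.2, 50.6]
orientation: [-0.0, 0.995, 0.104, 0.0]
contact_force: [-0.5, -0.7, 0.1]
opening: 50.2
grip_force: 0.0
```

>>> carry_out --steps '[[[0.05,0,0,0.01,0],[0.05,0,0,0.05,0],[0.05,0,0,0.09,0],[0.05,0,0,0.12,0],[0.05,0,0,0.12,0]]]'

```text
clock: 14.3
tcp_pos: [511.7, 174.1, 175.8]
orientation: [-0.001, 0.995, 0.104, 0.004]
contact_force: [1.0, 0.0, -0.9]
opening: 50.1
grip_force: 0.0
```

```bash
python3 - <<'E'
from h import *
s=readout.read_state();ci=camera_info('wrist');a=capture('wrist')
print(s['clock'],s['tcp_pos'],s['contact_force'],s['opening'])
save('w6',cv2.resize(a,(800,600),interpolation=cv2.INTER_CUBIC))
E
```

```text
14.3 [511.68007169 174.07374375 175.78344801] [ 1.02138927  0.02996508 -0.89595009] 50.05909490098566
```

View pics/w6.png

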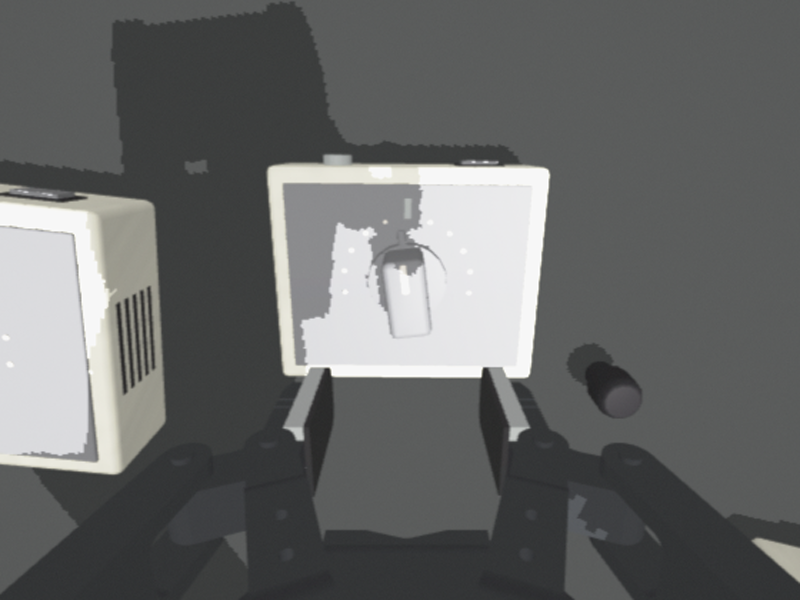

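After release the knob sprang back counter-clockwise: the nib is at (401,233) while the mark is at (407,208). I'll measure the angle, then regrip and over-turn by that much.

```bash
cat > ang.py <<'E'
from h import *
from sys import argv
def A(d): return np.degrees(np.arctan2(d[1],d[0]))
s=readout.read_state();ci=camera_info('wrist');a=capture('wrist').astype(int)
w,x,y,z=s['orientation'];M=Ro.from_quat([x,y,z,w]).as_matrix()
print('t',s['clock'],'tcp',s['tcp_pos'].round(1),'toolx',A(M[:2,0]).round(2),'op',s['opening'].round(1))
# flank contrast: wing side edges on rows of top face (top face z=100)
u0,v0=proj(ci,[510.2,173.8,100])
g=cv2.cvtColor(a.astype(np.uint8),cv2.COLOR_RGB2GRAY)
np.save('last.npy',g)
e=cv2.Canny(cv2.resize(g,None,fx=4,fy=4,interpolation=cv2.INTER_CUBIC),25,70)
x0,y0=int(u0*4)-120,int(v0*4)-140
for l in cv2.HoughLinesP(e[y0:y0+280,x0:x0+240],1,np.pi/360,35,minLineLength=70,maxLineGap=12)[:,0]:
    p=(l[:2]+[x0,y0])/4;q=(l[2:]+[x0,y0])/4
    if abs(q[1]-p[1])<2*abs(q[0]-p[0]): continue
    if p[1]<q[1]: p,q=q,p
    P=onz(ci,*p,100);Q=onz(ci,*q,100);print(p,q,'len',np.linalg.norm(P-Q).round(1),'ang',A(Q-P).round(1), 'off', ((P+Q)/2-[510.2,173.8,100])[:2].round(1))
E
cat > pk.py <<'E'
E
python3 ang.py; python3 - <<'E'
from h import *
ci=camera_info('wrist');A=lambda d:np.degrees(np.arctan2(d[1],d[0]))
c=np.array([510.2,173.8]);n=onz(ci,401*.7,232*.7,63)[:2];k=onz(ci,407*.7,208*.7,63)[:2]
print('nib',A(n-c),np.linalg.norm(n-c),'mark',A(k-c),np.linalg.norm(k-c))
E
```

```text
nib 18.55414682091736 28.175727741770523 mark 11.482180361851471 42.20675781690232Traceback (most recent call last):
  File "ang.py", line 6, in <module>
    print('t',s['clock'],'tcp',s['tcp_pos'].round(1),'toolx',A(M[:2,0]).round(2),'op',s['opening'].round(1))
                                                                                      ^^^^^^^^^^^^^^^^^^
AttributeError: 'float' object has no attribute 'round'
```

```bash
sed -i "s/s\['opening'\].round(1)/s['opening']/" ang.py; rm pk.py; python3 ang.py
```

```text
t 14.4 tcp [509.  173.2 171.8] toolx 11.96 op 49.93301909590201
[302.25 228.25] [297.  181.5] len 38.1 ang 18.9 off [  3.7 -11.1]
```

Springback is about 7° (the wing edge reads 18.9°, the nib 18.6°, the box 11.7°). I'll regrip at the knob's angle and over-turn by 7°.

>>> carry_out --steps '[[[0.05,0,0,-0.04,0.122],[0.05,0,0,-0.08,0.122],[0.05,0,0,-0.11,0.122],[0.05,0,0,-0.12,0.122],[0.05,0,0,-0.12,0.122]]]'

```text
clock: 14.95
tcp_pos: [506.9, 172.5, 48.6]
orientation: [0.0, 0.986, 0.165, -0.002]
contact_force: [0.6, -0.4, 0.2]
opening: 50.2
grip_force: 0.0
```

>>> carry_out --steps '[[[0.05,0,0,0,0],[0,0,0,0,0],[0,0,0,0,0],[0,0,0,0,0],[0,0,0,0,0]]]'

```text
clock: 15.45
tcp_pos: [509.8, 173.5, 52.2]
orientation: [-0.0, 0.986, 0.165, 0.001]
contact_force: [-0.3, -1.1, 6.6]
opening: 23.1
grip_force: 60.7
```

>>> carry_out --steps '[[[0,0,0,0,-0.08],[0,0,0,0,-0.16],[0,0,0,0,-0.244],[0,0,0,0,-0.244],[0,0,0,0,-0.244]]]'

```text
clock: 15.95
tcp_pos: [510.1, 173.4, 52.2]
orientation: [-0.0, 0.999, 0.043, 0.002]
contact_force: [1.3, -1.7, 6.6]
opening: 22.5
grip_force: 60.8
```

>>> carry_out --steps '[[[0.05,0,0,0,0],[0.05,0,0,0,0],[0.05,0,0,0,0],[0.05,0,0,0,0],[0.05,0,0,0,0]]]'

```text
clock: 16.45
tcp_pos: [508.6, 173.1, 50.6]
orientation: [0.0, 0.999, 0.043, -0.0]
contact_force: [0.5, -0.1, 0.1]
opening: 50.0
grip_force: 0.0
```

>>> carry_out --steps '[[[0.05,0,0,0.01,0],[0.05,0,0,0.05,0],[0.05,0,0,0.09,0.122],[0.05,0,0,0.12,0.122],[0.05,0,0,0.12,0.122]]]'

```text
clock: 16.95
tcp_pos: [511.7, 174.1, 175.8]
orientation: [-0.001, 0.995, 0.104, 0.004]
contact_force: [-0.1, 0.0, 0.2]
opening: 49.9
grip_force: 0.0
```

>>> carry_out --steps '[[[0.05,0,0,0,0],[0.05,0,0,0,0],[0.05,0,0,0,0]]]'

```text
clock: 17.25
tcp_pos: [507.8, 172.8, 169.5]
orientation: [0.0, 0.995, 0.104, -0.001]
contact_force: [0.3, 0.3, -0.1]
opening: 50.0
grip_force: 0.0
```

```bash
python3 ang.py
```

```text
t 17.25 tcp [507.8 172.8 169.5] toolx 11.96 op 49.96663099437595
[271.25 221.25] [271.25 183.5 ] len 30.1 ang 11.2 off [ 0.4 10.3]
[297.   230.25] [302.25 184.  ] len 37.5 ang 6.6 off [  1.  -11.7]
```

The two edges disagree (11.2° and 6.6°), and one may be a shadow boundary. I'll check using the nib in a polar unroll and the white line.

```bash
cat > nib.py <<'E'
from h import *
ci=camera_info('wrist');g=cv2.cvtColor(capture('wrist'),cv2.COLOR_RGB2GRAY).astype(np.float32)
np.save('last.npy',g)
def samp(z,r,t):
    t=np.radians(t);P=[proj(ci,[510.2+r*np.cos(a),173.8+r*np.sin(a),z]) for a in t]
    P=np.array(P,np.float32);return cv2.remap(g,P[:,:1].copy(),P[:,1:].copy(),cv2.INTER_CUBIC)[:,0].astype(int)
t=np.arange(-6,31,1.5);print(t)
for r in(27,29,31,33,35,44,47): print(r,samp(63,r,t))
u=np.array(proj(ci,[510.2,173.8,100]));print('top centre px',u)
for v in range(178,232,6): print(v,g[v,264:306].astype(int))
E
python3 nib.py
```

```text
[-6.  -4.5 -3.  -1.5  0.   1.5  3.   4.5  6.   7.5  9.  10.5 12.  13.5
 15.  16.5 18.  19.5 21.  22.5 24.  25.5 27.  28.5 30. ]
27 [189 200 217 219 197 165 139 132 136 137 135 132 133 137 138 138 140 139
 138 139 139 138 139 139 139]
29 [230 228 208 191 180 154 134 133 136 137 134 129 131 137 139 139 139 139
 138 139 139 139 138 139 139]
31 [192 168 180 159 137 128 126 133 136 136 134 128 129 136 139 139 139 138
 138 139 139 139 139 139 140]
33 [213 164 138 138 140 139 138 136 135 136 136 136 139 140 139 139 139 139
 138 139 138 138 140 139 139]
35 [205 149 139 139 140 139 140 140 140 139 139 139 139 139 139 139 140 139
 139 139 139 139 139 138 139]
44 [230 231 227 178 153 139 138 139 138 139 158 179 183 176 147 138 138 139
 139 139 139 138 139 139 139]
47 [230 230 231 231 229 169 140 139 139 138 152 179 182 176 145 138 138 138
 139 139 139 139 138 139 139]
top centre px [284.34726185 206.0446366 ]
178 [139 137 138 137 138 137 131 114 106 112 117 121 122 124 121 120 120 119
 119 118 117 115 115 115 113 113 110 110 111 110 109 111 110 109 107 110
 134 202 233 235 235 235]
184 [138 137
[... 695 characters left out ...]
 [136 136 136 136 130 147 175 193 209 219 223 224 225 226 227 227 228 228
 229 230 230 230 231 231 231 231 231 231 231 232 231 227 220 210 191 203
 227 231 231 231 231 231]
214 [227 226 222 191 144 160 183 201 216 222 222 224 226 226 227 227 228 228
 228 229 229 229 229 229 230 230 230 230 231 231 228 221 213 196 194 218
 229 230 230 230 229 230]
220 [227 228 225 197 154 175 193 209 219 223 224 225 225 226 226 226 227 227
 227 228 227 228 228 229 230 229 229 230 230 228 222 216 204 189 204 227
 229 230 229 230 229 230]
226 [227 225 209 164 161 185 202 216 222 224 224 225 225 225 225 226 226 226
 227 227 227 228 228 228 228 229 229 229 228 224 218 211 191 202 226 229
 230 229 229 230 229 229]
```

The nib's two edges are at 2.5° and 11°, so the pointer is at about 6.7°, and the right wing edge (6.6°) agrees. The mark is at 11.6°. I need +5°, so I'll regrip and turn back.

>>> carry_out --steps '[[[0.05,0,0,-0.04,-0.09],[0.05,0,0,-0.08,-0.09],[0.05,0,0,-0.11,-0.09],[0.05,0,0,-0.12,-0.09],[0.05,0,0,-0.12,-0.09]]]'

```text
clock: 17.85
tcp_pos: [507.5, 172.7, 49.2]
orientation: [0.0, 0.998, 0.059, -0.002]
contact_force: [0.3, -1.3, -0.2]
opening: 49.8
grip_force: 0.0
```

>>> carry_out --steps '[[[0.05,0,0,0,0],[0,0,0,0,0],[0,0,0,0,0],[0,0,0,0,0],[0,0,0,0,0]]]'

```text
clock: 18.35
tcp_pos: [509.9, 173.4, 52.2]
orientation: [-0.0, 0.998, 0.059, 0.001]
contact_force: [-0.2, -0.0, 6.9]
opening: 23.1
grip_force: 61.2
```

>>> carry_out --steps '[[[0,0,0,0,0.04],[0,0,0,0,0.087],[0,0,0,0,0.087],[0,0,0,0,0.087]]]'

```text
clock: 18.75
tcp_pos: [509.7, 173.7, 52.2]
orientation: [-0.0, 0.995, 0.103, 0.001]
contact_force: [-0.7, 0.7, 8.1]
opening: 22.7
grip_force: 61.5
```

>>> carry_out --steps '[[[0.05,0,0,0,0],[0.05,0,0,0,0],[0.05,0,0,0,0],[0.05,0,0,0,0],[0.05,0,0,0,0]]]'

```text
clock: 19.25
tcp_pos: [508.6, 173.0, 50.6]
orientation: [0.0, 0.995, 0.103, -0.0]
contact_force: [-0.5, 0.0, 0.7]
opening: 50.2
grip_force: 0.0
```

>>> carry_out --steps '[[[0.05,0,0,0.01,0],[0.05,0,0,0.05,0],[0.05,0,0,0.09,0],[0.05,0,0,0.12,0],[0.05,0,0,0.12,0]]]'

```text
clock: 19.75
tcp_pos: [511.6, 174.0, 175.8]
orientation: [-0.001, 0.995, 0.103, 0.004]
contact_force: [0.4, 0.7, 0.1]
opening: 49.8
grip_force: 0.0
```

>>> carry_out --steps '[[[0.05,0,0,0,0],[0.05,0,0,0,0],[0.05,0,0,0,0],[0.05,0,0,0,0],[0.05,0,0,0,0]]]'

```text
clock: 20.25
tcp_pos: [508.3, 173.0, 169.9]
orientation: [0.0, 0.995, 0.103, -0.001]
contact_force: [-0.5, 0.4, -1.2]
opening: 49.9
grip_force: 0.0
```

```bash
python3 ang.py; python3 nib.py
```

```text
t 20.25 tcp [508.3 173.  169.9] toolx 11.79 op 49.91719549428278
[297.5  228.25] [297.5 190. ] len 31.0 ang 12.5 off [ -0.3 -10.3]
[269.25 208.  ] [269.25 183.25] len 19.5 ang 10.9 off [ 6. 13.]
[-6.  -4.5 -3.  -1.5  0.   1.5  3.   4.5  6.   7.5  9.  10.5 12.  13.5
 15.  16.5 18.  19.5 21.  22.5 24.  25.5 27.  28.5 30. ]
27 [230 231 220 203 199 209 217 205 169 137 131 131 135 137 136 132 129 132
 136 139 139 139 139 139 139]
29 [230 229 218 189 168 183 206 198 166 141 131 130 135 136 136 131 128 135
 139 140 138 139 139 138 139]
31 [197 186 170 147 138 138 138 139 139 138 132 130 134 135 134 130 130 136
 139 139 139 140 139 139 140]
33 [210 160 139 139 140 140 139 138 138 139 139 139 138 138 139 138 139 139
 138 139 138 139 138 138 139]
35 [199 146 139 139 138 139 139 139 139 139 139 139 138 138 139 138 139 139
 139 139 139 138 138 139 139]
44 [231 231 224 184 168 139 138 138 139 139 160 180 181 177 152 139 139 139
 139 139 138 139 139 139 139]
47 [231 231 230 231 225 166 138 139 138 138 155 180 181 176 150 139 139 140
 138 140 138 138 139 139 139]
top centre px [284.41972911 206.605
[... 890 characters left out ...]
 [136 136 137 135 133 150 179 195 213 220 224 225 225 226 226 227 228 229
 229 230 230 231 231 231 231 232 232 232 233 233 231 224 216 205 190 208
 230 231 232 232 232 232]
214 [226 210 171 157 144 149 176 193 211 219 223 225 225 227 227 228 228 228
 229 230 230 230 230 230 231 230 231 231 231 232 230 224 216 206 190 207
 228 231 230 230 230 229]
220 [228 228 228 226 207 169 171 190 207 219 223 224 225 226 227 227 228 227
 228 228 228 229 229 229 230 230 231 230 231 231 229 224 216 205 189 207
 228 230 229 230 229 230]
226 [227 228 228 226 206 163 165 189 206 218 224 224 225 225 225 226 226 227
 227 228 228 228 228 228 229 229 229 230 230 230 229 223 215 205 188 207
 227 229 229 229 229 230]
```

The wing now lies at about 12.5° and the mark at 11.7°, so the pointer faces the mark within about 1°. The knob is seated, the gripper is open and 120 mm clear, and the wrist reads no load. Handing in.

```bash
python3 -c "
from h import *
print(order.sign_off())"
```

```text
the job is handed in; nothing more can be done
None
```

The job is handed in: the knob is on the shaft and snapped home, its pointer faces the raised mark to within about 1–2°, and it took about 20 s with at most 18 N pressing on the box. It needed three extra tries: one missed first grasp, and two small re-turns after the knob sprang back on release.

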